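# Trip the hidden catch of the tile box with the release pin

### The arm

A 7-joint arm with a two-finger parallel gripper is mounted at the origin on the work surface. World frame = base frame: x ahead of the robot, y to its left, z up, the work surface at z = 0. Lengths are in m, angles in rad, forces in N, time in s.
With the tool pointing down it reaches from about 0.425 to 0.875 m from the base axis. Payload 8.4 kg.
Tool frame: the origin (TCP) lies at the very end of the fingers, on their centre line; the grasp point (between the pads) lies 19 mm behind it; x points along the fingers, z is the direction in which the jaws open and shut, and the axes are right-handed (so a half turn about x gives the same grasp; the last joint's range is limited). The gripper opens to 87 mm and grips with 3 to 60 N. Pads are 19 mm wide; open, the fingers measure 117 mm over their backs; the gripper's body (75 mm by 190 mm) begins 51 mm behind the grasp point.
Start: joints at [1.143, 0.333, 0.04, 1.465, -0.013, 1.343, -0.059], TCP at [0.21, -0.615, 0.223] pointing down, gripper open.
Joint ranges: [-2.58, 2.58], [-0.38, 2.09], [-1.3, 1.39], [0.25, 2.4], [-1.5, 4.64], [0.08, 2.09], [-2.65, 2.65]. Speed limits (rad/s): [2.22, 2.22, 2.79, 2.79, 3.14, 3.14, 3.14].

### API

Orientations are given as a unit quaternion [x, y, z, w].
In Python, from cell import sensors, imaging, ticket, finder gives the robot as it stands. The module is installed in compiled form; this text tells all that it offers.
- The arm moves only by the tool servo_tool, never from a script. Its arguments are lists of equal length, an entry for each row: "translation": the shift along the tool's x, y, z in cm, a list of three; "twist": the turn, a rotation vector about the tool's x, y, z in rad, a list of three. A call has 1 to 12 rows; each row is the pose to reach, as a shift and turn from the pose commanded when the call began, along the tool's axes at that moment; what a row does not reach only later rows make up. A row lasts 1/12 s, in which the tool goes at most 41.7 mm and 7.16 degrees, less where a joint would pass 70% of its speed; a pose out of reach is approached as far as the arm can. A call with a gripper value outside its range is refused whole. "fingers" is the finger opening in cm, from 0 to 8.7, set as the call begins (left out, the last holds). The fingers move at their own pace and stop on an object; "squeeze" is the grip in N (left out, the last holds). Time passes only in rows, so rows that repeat a pose let the fingers close. It gives the time, the measured TCP pose, the force and the opening at its end, in the units of the state.
- sensors.sense(): the state, without advancing time (a new reading comes with each control period).
- imaging.snapshot(name): name is "scene" or "top" or "wrist"; returns a dict with "img" (384x512x3 uint8, red, green, blue), "camera_matrix" (3x3 intrinsics, pixels), "world_to_cam" (4x4, takes a point from world to camera coordinates). Camera axes: x right, y down, z forward; pixel columns grow to the right and rows downward; lengths in m; the calibration is good to about 2 mm. A picture is of the moment at which its call begins. There is no depth.
- ticket.job_done(): hands the job in, once; it reports no verdict.
Trained networks look in the newest picture that a camera, given by its name, has taken for a name from the list of things; names that differ only in an ending like _2 or _b are one class to them, and where a whole thing is asked for, a point or a joint stands for the part that bears it (a point fixed in the world has none). Each returns a list of dicts, best first, with "p" (0 to 1); they miss things now and then, are a little off and sometimes report something else, mostly with a low value. They report only what shows in the picture. A call takes as long as a camera call. They do not tell look-alikes from the thing itself.
- finder.spot_in(camera, name): "extent" ([left, top, width, height] in pixels, round what is visible of it).
- finder.pinpoint(camera, name): "location" ([column, row] in pixels: a listed point, or the origin of a listed thing).
The state is a dict: "time_s": time; "qpos": joint angles; "qd": joint speeds; "effort": joint torques, N m; "position": TCP position; "eef_rot": TCP orientation; "contact_force": force on the tool from outside, world axes, zero at the start; "moment": the same for the moment, N m; "opening": finger opening in m.
Only numpy, scipy, OpenCV 4.12 (cv2) and the standard library are available. Lean on these libraries where they do the work, as an engineer would, in place of code of your own. Each camera call takes 0.05 s, during which the arm holds its last target. There are 200 camera calls.

### The job

Take the square-handled release pin from the wooden stand, reach with it through the slot in the tile box's cover and feel for the sprung catch hidden underneath: push it along the slot until the tile tray springs out. Be gentle, never pressing harder than about 15 N on the box, and do not touch the box with the gripper or arm; then put the pin back in its free hole in the stand, fully down on its collar, and leave everything else where it is.

Things in the scene. Friction and masses are not known exactly. Their poses are not given: they have to be found in the camera images.
- pin_grip (a point): Centre of the release pin's pale wooden handle (24 x 24 mm square, 50 mm long), on the pin's axis, 93 mm above the tip and 33 mm above the collar's underside. z is up along the pin; x and y are square to the handle's flats. At the start the pin stands upright in one of the stand's two holes (which one varies).
- pin_tip (a point): The end of the pin's shank, on its axis (same axes as pin_grip).
- pin_collar (a point): The pin's axis at the underside of its collar, 60 mm above the tip; level with the stand's top when the pin stands fully home.
- stand: Fixed wooden block 70 x 200 x 75 mm (x, y, z) with two upright through holes 12 mm in diameter (2 mm bevel), 130 mm apart along its y. Origin under its centre.
- stand_hole0 (a point): Centre of the mouth of the stand's hole at its -y end, on the top face, 75 mm above the table.
- stand_hole1 (a point): Centre of the mouth of the hole at its +y end, on the top face.
- tile_box: Fixed grey sheet-metal box 180 x 200 x 100 mm (x, y, z), steel cover 6 mm thick; origin under its centre. The tray comes out at its -y side. Inside, under the slot, a sprung trip peg stands across the slot, 40 mm below the cover's top; there is free depth for the whole 60 mm shank. Have the tip 45 to 55 mm below the cover's top and slide it towards the box's +x.
- box_slot (a point): Centre of the slot's mouth in the cover's top face, 100 mm above the table, axes as the box's. Slot 62 mm long along x, 12 mm wide along y, 2 mm bevel. Where the hidden peg stands differs from box to box: a pin slid towards +x first touches it with its axis between x = -18 and +6 mm. The tray lets go 5 mm on, a rigid stop comes 8 mm on (travel of the shank; add the give of the grip).
- slot_entry (a point): Where to put the pin in: on the slot's centre line at the cover's top, 24 mm from the slot's centre towards the box's -x, clear of the hidden peg. The peg pushes back along the slot with 3 to 4 N at first touch, 6 to 8 N where the tray lets go. Held with the jaws closing along the slot, the pin tilts least.
- tray (a joint): How far the tile tray has come out of the box, along the box's -y (m): 0 when latched, 0.045 when sprung fully out, which takes about half a second.
- jar_a: Bystander: closed paint jar 64 mm across, 75 mm high, origin under its centre.
- jar_b: Bystander: closed paint jar 64 mm across, 75 mm high, origin under its centre.
- beaker: Bystander: white mug-shaped beaker 90 mm across, 110 mm high, origin under its centre.
- brush: Bystander: flat brush lying on the table.
- tile: Bystander: glazed tile 80 x 80 x 12 mm lying on the table, origin under its centre.
- scraper: Bystander: scraper lying on the table.
- tamper: Bystander: round-knobbed tamper (knob 32 mm across, top 123 mm above the table) standing in the stand's other hole. Origin on its axis, 60 mm below the stand's top.
- pin: The release pin as a whole, loose, about 120 g, 118 mm long: from the bottom a steel shank 8 mm in diameter and 60 mm long (last 4 mm tapered), a steel collar 22 mm in diameter and 8 mm thick, then the handle. Origin at the tip.
Not all that is in view belongs to the job. Leave any purple look-alike of the pin alone.

How it is judged:
On the way, in this order (a step that is already met when the one before it is completed fails the run):
1. the pin reaches through the slot while the tray is still latched (x of pin_tip in the frame of box_slot between -0.035 and 0.035 m and y of pin_tip in the frame of box_slot between -0.012 and 0.012 m and z of pin_tip in the frame of box_slot below -0.02 m and value of joint tray below 0.006 m), for 0.1 s.
2. the tray springs out with the pin in the slot (x of pin_tip in the frame of box_slot between -0.035 and 0.035 m and y of pin_tip in the frame of box_slot between -0.012 and 0.012 m and z of pin_tip in the frame of box_slot below -0.02 m and value of joint tray above 0.025 m), for 0.05 s.
At the end, for the whole second after the job is handed in: The tray is at least 30 mm out; the pin stands at rest in one of the stand's holes, upright within 0.1 rad, its collar down on the stand (collar point within 5 mm sideways and 8 mm in all of the hole's mouth) (value of joint tray above 0.03 m and ((horizontal distance between pin_collar and stand_hole0 below 0.005 m and distance between pin_collar and stand_hole0 below 0.008 m) or (horizontal distance between pin_collar and stand_hole1 below 0.005 m and distance between pin_collar and stand_hole1 below 0.008 m)) and angle between pin_grip's own z axis and vertical below 0.1 rad and linear speed of pin below 0.03 m/s); the robot touches nothing.
It fails at once if the pin presses on the box, its catch or its stop with more than 15 N (contact force between pin and tile_box above 15 N).
It fails at once if the gripper or arm touches the box or its tray (contact force between any of the fingers, the arm and tile_box above 2 N).
It fails at once if a bystander is shifted by more than 25 mm (distance of any of jar_a, jar_b, beaker, brush, tile, scraper, tamper from where it was at the start of the episode above 0.025 m).
It also fails if it takes over 72 s, if anything falls off the work surface, if the arm or the gripper's body presses on something with over 40 N, if the wrist force passes 120 N, or if a joint passes its speed limit or range.

## Working session

There is one attempt and no reset: what is moved stays moved. The work goes in short steps, Python scripts to look and compute and a tool call to move; the robot and the scene stay as the last step left them, time stands still between calls to the robot, and variables do not carry over. Pictures are saved under pics/ and viewed, about 8 in all and at most 12, crops included, and the job is handed in when it is done.

Besides the shell and the picture viewer there is one more tool, called after "Request:" as name(argument=value, ...), one argument or row to a line, values as JSON. servo_tool: Moves the arm, as the interface text tells. Its arguments: {"type":"object","properties":{"translation":{"type":"array","items":{"type":"array","items":{"type":"number"}}},"twist":{"type":"array","items":{"type":"array","items":{"type":"number"}}},"fingers":{"type":"number"},"squeeze":{"type":"number"}},"required":["translation","twist"]}

```bash
mkdir -p pics
cat > h.py <<'E'
import numpy as np, cv2
from scipy.spatial.transform import Rotation as R
from cell import sensors, imaging, ticket, finder
def snap(n,save=None):
    s=imaging.snapshot(n)
    if save: cv2.imwrite('pics/'+save,cv2.cvtColor(s['img'],cv2.COLOR_RGB2BGR))
    return s
def ray(s,px):
    T=np.array(s['world_to_cam']);K=np.array(s['camera_matrix'])
    d=T[:3,:3].T@np.linalg.solve(K,[px[0],px[1],1]);return -T[:3,:3].T@T[:3,3],d
def onz(s,px,z):
    o,d=ray(s,px);return o+d*(z-o[2])/d[2]
def proj(s,p):
    T=np.array(s['world_to_cam']);c=T[:3,:3]@np.asarray(p)+T[:3,3];u=np.array(s['camera_matrix'])@c;return u[:2]/u[2]
def totool(dw):  # world shift -> tool cm
    st=sensors.sense();return R.from_quat(st['eef_rot']).inv().apply(dw)*100
E
cat > a.py <<'E'
from h import *
np.set_printoptions(precision=4,suppress=True)
st=sensors.sense();print(st['time_s'],st['position'],R.from_quat(st['eef_rot']).as_matrix(),st['opening'])
Z=dict(pin_grip=.108,pin_collar=.075,stand_hole0=.075,stand_hole1=.075,box_slot=.1,slot_entry=.1,stand=0,tile_box=0,tamper=.015,jar_a=0,beaker=0,pin=.015)
for c in('scene','top'):
    s=snap(c,c+'0.png');print(c,'cam',ray(s,(0,0))[0])
    for n,z in Z.items():
        for d in finder.pinpoint(c,n)[:3]: print(n,round(d['p'],2),np.round(d['location'],1),onz(s,d['location'],z))
a=[cv2.imread(f'pics/{c}0.png') for c in('scene','top')]
cv2.imwrite('pics/both.png',cv2.resize(np.vstack(a),None,fx=.78,fy=.78))
E
python3 a.py
```

```text
0.0 [ 0.2097 -0.6148  0.2217] [[-0.0006  0.9465  0.3228]
 [ 0.0015  0.3228 -0.9464]
 [-1.     -0.0001 -0.0016]] 0.08684795748084245
scene cam [1.2976 0.7624 0.7734]
pin_grip 0.65 [262.7 264. ] [0.7907 0.2109 0.108 ]
pin_grip 0.53 [324.7 204.4] [0.4589 0.1404 0.108 ]
pin_grip 0.52 [301.4 223.5] [0.5885 0.1595 0.108 ]
pin_collar 0.72 [307.9 204.3] [0.4571 0.0712 0.075 ]
pin_collar 0.7 [321.9 214.7] [0.4706 0.1419 0.075 ]
pin_collar 0.63 [300.4 229.8] [0.5795 0.1493 0.075 ]
stand_hole0 0.89 [358.1 234.9] [0.4746 0.2818 0.075 ]
stand_hole0 0.72 [324.7 212.8] [0.4558 0.1411 0.075 ]
stand_hole1 0.89 [358.1 234.9] [0.4746 0.2818 0.075 ]
stand_hole1 0.72 [324.7 212.8] [0.4558 0.1411 0.075 ]
box_slot 0.61 [238.9 186.5] [ 0.5751 -0.1424  0.1   ]
slot_entry 0.97 [248. 184.] [ 0.5408 -0.1339  0.1   ]
stand 0.61 [339.6 245.8] [0.4749 0.2237 0.    ]
tile_box 0.98 [239.9 206.5] [ 0.558  -0.1629  0.    ]
tamper 0.72 [244.3 183.7] [ 0.4543 -0.2588  0.015 ]
jar_a 0.98 [202.9 252.4] [ 0.8073 -0.0431 -0.    ]
jar_a 0.73 [263.5 258.9] [0.6912 0.1064 0.    ]
beaker 0.94 [176.  182.1] [ 0.6311 -0.4802  0. 
[... 853 characters left out ...]
-0.1434  0.1   ]
box_slot 0.36 [174.6 164.7] [0.6662 0.2222 0.1   ]
stand 0.62 [178.3 221. ] [0.4764 0.2208 0.    ]
stand 0.54 [141.3 269.6] [0.2984 0.3505 0.    ]
stand 0.37 [194.6 219. ] [0.4838 0.1602 0.    ]
tile_box 0.68 [286.1 198. ] [ 0.5621 -0.181   0.    ]
tamper 0.48 [161.6 220.1] [0.478  0.2799 0.015 ]
jar_a 0.62 [257.8 138.8] [ 0.7939 -0.076   0.    ]
jar_a 0.54 [211.  157.1] [0.7219 0.1031 0.    ]
beaker 0.84 [365.1 179.7] [ 0.6311 -0.4788  0.    ]
beaker 0.43 [160.9 221.4] [0.4751 0.2857 0.    ]
beaker 0.39 [156.8 220.6] [0.4781 0.3011 0.    ]
pin 0.7 [203.5 258.3] [0.3383 0.1223 0.015 ]
pin 0.67 [228.6 231.7] [0.4346 0.0322 0.015 ]
pin 0.62 [180.5 199.6] [0.5546 0.2124 0.015 ]
```

View pics/both.png

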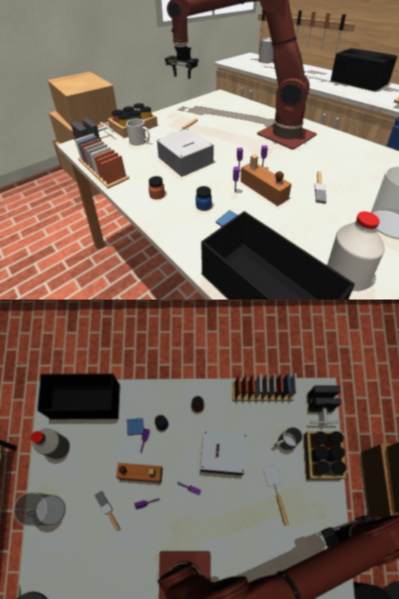

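The scene picture shows the grey box with its slot in the middle. The stand is in front of it at about (265,180), with the pale pin at the −y hole and the tamper at the +y hole. Three purple look-alikes are nearby. I'll fly to the stand and look closely.

Request:
servo_tool(
  translation=[
    [-8,34.8,-21.4],
    [-8,34.8,-21.4],
    [-8,34.8,-21.4],
    [-8,34.8,-21.4],
    [-8,34.8,-21.4],
    [-8,34.8,-21.4],
    [-8,34.8,-21.4],
    [-8,34.8,-21.4],
    [-8,34.8,-21.4],
    [-8,34.8,-21.4],
    [-8,34.8,-21.4],
  ],
  twist=[
    [-1.24,0,0],
    [-1.24,0,0],
    [-1.24,0,0],
    [-1.24,0,0],
    [-1.24,0,0],
    [-1.24,0,0],
    [-1.24,0,0],
    [-1.24,0,0],
    [-1.24,0,0],
    [-1.24,0,0],
    [-1.24,0,0],
  ],
)

```text
time_s: 2.22
position: [0.4761, -0.292, 0.3046]
eef_rot: [-0.005, 0.705, 0.006, 0.709]
contact_force: [0.1, 1.0, 0.3]
opening: 0.0869
```

```bash
cat > b.py <<'E'
from h import *
np.set_printoptions(precision=4,suppress=True)
st=sensors.sense();print(st['time_s'],st['position'],R.from_quat(st['eef_rot']).as_matrix(),st['contact_force'])
print(totool(np.array([.46,.08,.30])-st['position']))
s=snap('wrist','w1.png');print(ray(s,(256,192)))
for n in('box_slot','slot_entry'):
    for d in finder.pinpoint('wrist',n)[:2]: print(n,round(d['p'],2),np.round(d['location'],1),onz(s,d['location'],.1))
E
python3 b.py
```

```text
2.2167 [ 0.4761 -0.292   0.3046] [[ 0.0047 -0.0165  0.9999]
 [ 0.0017  0.9999  0.0165]
 [-1.      0.0016  0.0048]] [0.1115 0.9975 0.2893]
[ 0.5183 37.2164 -1.0011]
(array([ 0.4746, -0.2162,  0.4669]), array([ 0.007 , -0.2841, -0.9589]))
box_slot 0.89 [328.   53.4] [ 0.5616 -0.1491  0.1   ]
slot_entry 0.92 [306.2  50.2] [ 0.535 -0.146  0.1  ]
```

Request:
servo_tool(
  translation=[
    [0,16,8],
    [0,16,8],
    [0,16,8],
    [0,16,8],
    [0,16,8],
    [0,16,8],
  ],
  twist=[
    [0.016,0,0],
    [0.016,0,0],
    [0.016,0,0],
    [0.016,0,0],
    [0.016,0,0],
    [0.016,0,0],
  ],
)

```text
time_s: 2.87
position: [0.5513, -0.1372, 0.3022]
eef_rot: [0.006, 0.707, -0.005, 0.707]
contact_force: [0.2, -1.0, -0.7]
opening: 0.0871
```

```bash
sed -i 's/w1.png/w2.png/; s/.46,.08,.30/.46,.16,.30/' b.py; python3 b.py
```

```text
2.8667 [ 0.5513 -0.1372  0.3022] [[-0.0001  0.0145  0.9999]
 [ 0.0014  0.9999 -0.0145]
 [-1.      0.0014 -0.0001]] [ 0.1605 -0.9569 -0.674 ]
[ 0.2642 29.5894 -9.5621]
(array([ 0.5529, -0.0614,  0.4645]), array([-0.0064, -0.2843, -0.9588]))
box_slot 0.94 [262.6 176.8] [ 0.5597 -0.1483  0.1   ]
box_slot 0.36 [412.4 104.4] [ 0.7486 -0.0579  0.1   ]
slot_entry 0.84 [243.2 173.8] [ 0.5337 -0.1438  0.1   ]
```

View pics/w2.png

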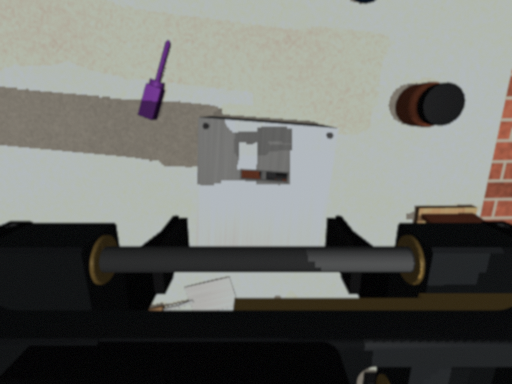

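The wrist view shows the slot running from about (240,174) to (289,178), cover screws at (206,126) and (330,135), and a purple look-alike lying at (155,90).

```bash
cat > c.py <<'E'
from h import *
np.set_printoptions(precision=4,suppress=True)
s=snap('wrist');g=cv2.cvtColor(s['img'],cv2.COLOR_RGB2BGR)
cv2.imwrite('pics/crop2.png',cv2.resize(g[105:225,185:345],None,fx=5,fy=5,interpolation=cv2.INTER_CUBIC))
a,b=onz(s,(206,126),.1),onz(s,(330,135),.1);print(a,b,np.arctan2(*(b-a)[[1,0]]))
a,b=onz(s,(240,174),.1),onz(s,(289,178),.1);print(a,b,np.arctan2(*(b-a)[[1,0]]),np.linalg.norm(b-a))
E
python3 c.py
```

```text
[ 0.4864 -0.0859  0.1   ] [ 0.6457 -0.1008  0.1   ] -0.09333442258630832
[ 0.5275 -0.1498  0.1   ] [ 0.5933 -0.1568  0.1   ] -0.10575716552825065 0.06615984389792738
```

View pics/crop2.png

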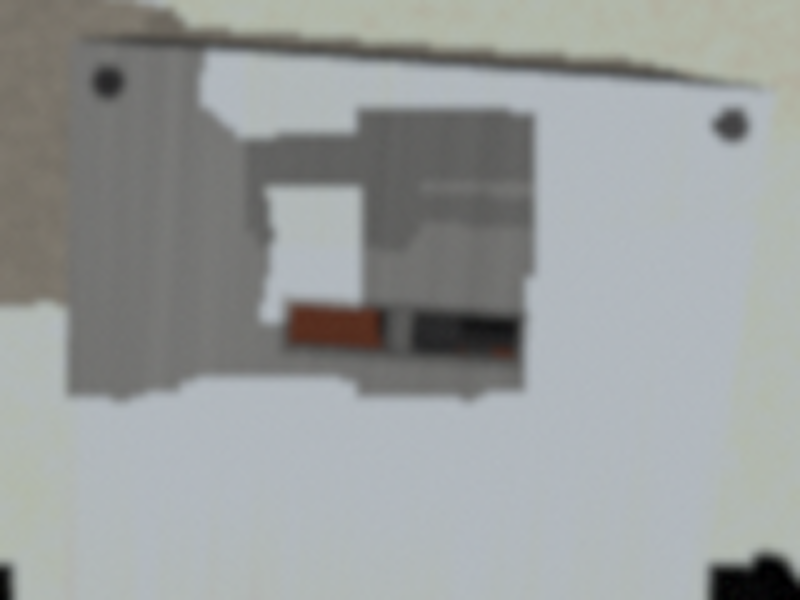

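The crop shows the slot's mouth from about (242,170.2) to (289.6,172.2) in the settled frame, with the screws at (206.6,121.4) and (331,130). I'll recompute with these and use the networks on the settled picture.

```bash
cat > c.py <<'E'
from h import *
np.set_printoptions(precision=4,suppress=True)
s=snap('wrist')
for p,q in(((206.6,121.4),(331,130)),((242,170.4),(289.6,172.4))):
    a,b=onz(s,p,.1),onz(s,q,.1);print(a,b,(a+b)/2,np.arctan2(*(b-a)[[1,0]]),np.linalg.norm(b-a))
for n in('box_slot','slot_entry'):
    for d in finder.pinpoint('wrist',n)[:1]: print(n,round(d['p'],2),np.round(d['location'],1),onz(s,d['location'],.1))
st=sensors.sense();print(st['position'],totool(np.array([.46,.16,.30])-st['position']))
E
python3 c.py
```

```text
[ 0.4876 -0.0804  0.1   ] [ 0.6467 -0.0948  0.1   ] [ 0.5671 -0.0876  0.1   ] -0.09022512704467427 0.15975055320749001
[ 0.5303 -0.1452  0.1   ] [ 0.594  -0.1493  0.1   ] [ 0.5622 -0.1473  0.1   ] -0.06568048200695588 0.06380805747827127
box_slot 0.8 [262.6 171.9] [ 0.5579 -0.1478  0.1   ]
slot_entry 0.83 [246.6 169.7] [ 0.5365 -0.1443  0.1   ]
[ 0.5499 -0.1422  0.3025] [ 0.2424 30.0223 -9.6245]
```

Request:
servo_tool(
  translation=[
    [0,30,-9],
    [0,30,-9],
    [0,30,-9],
    [0,30,-9],
    [0,30,-9],
    [0,30,-9],
    [0,30,-9],
    [0,30,-9],
    [0,30,-9],
    [0,30,-9],
  ],
  twist=[
    [0,0,0],
    [0,0,0],
    [0,0,0],
    [0,0,0],
    [0,0,0],
    [0,0,0],
    [0,0,0],
    [0,0,0],
    [0,0,0],
    [0,0,0],
  ],
)

```text
time_s: 4.05
position: [0.4656, 0.1616, 0.3028]
eef_rot: [0.006, 0.707, -0.006, 0.707]
contact_force: [0.2, -0.6, 0.1]
opening: 0.0866
```

```bash
cat > d.py <<'E'
from h import *
np.set_printoptions(precision=4,suppress=True)
s=snap('wrist');s=snap('wrist');g=cv2.cvtColor(s['img'],cv2.COLOR_RGB2BGR)
cv2.imwrite('pics/w3.png',cv2.resize(g,None,fx=1.5,fy=1.5,interpolation=cv2.INTER_CUBIC))
Z=dict(pin_grip=.108,pin_collar=.075,stand_hole0=.075,stand_hole1=.075,stand=0,tamper=.015,pin=.015)
for n,z in Z.items():
    for d in finder.pinpoint('wrist',n)[:2]: print(n,round(d['p'],2),np.round(d['location'],1),onz(s,d['location'],z))
st=sensors.sense();print(st['position'],st['time_s'])
np.savez('w3.npz',T=s['world_to_cam'],K=s['camera_matrix'])
E
python3 d.py
```

```text
pin_grip 0.94 [155.2 124.9] [0.3409 0.22   0.108 ]
pin_grip 0.93 [378.5 138.4] [0.6222 0.1977 0.108 ]
pin_collar 0.96 [254.7 175.8] [0.4636 0.1443 0.075 ]
pin_collar 0.87 [158.8 144.3] [0.331 0.192 0.075]
stand_hole0 0.79 [255.5 174.1] [0.4648 0.1468 0.075 ]
stand_hole0 0.59 [263.1  75.8] [0.4775 0.2782 0.075 ]
stand_hole1 0.79 [255.5 174.1] [0.4648 0.1468 0.075 ]
stand_hole1 0.59 [263.1  75.8] [0.4775 0.2782 0.075 ]
stand 0.76 [260.7 123.9] [0.4745 0.2132 0.    ]
tamper 0.75 [263.8  79.2] [0.48   0.2799 0.015 ]
pin 0.97 [254.9 166.1] [0.4636 0.1465 0.015 ]
pin 0.93 [324.1 112.2] [0.5734 0.2299 0.015 ]
[0.4661 0.1606 0.3025] 4.5
```

View pics/w3.png

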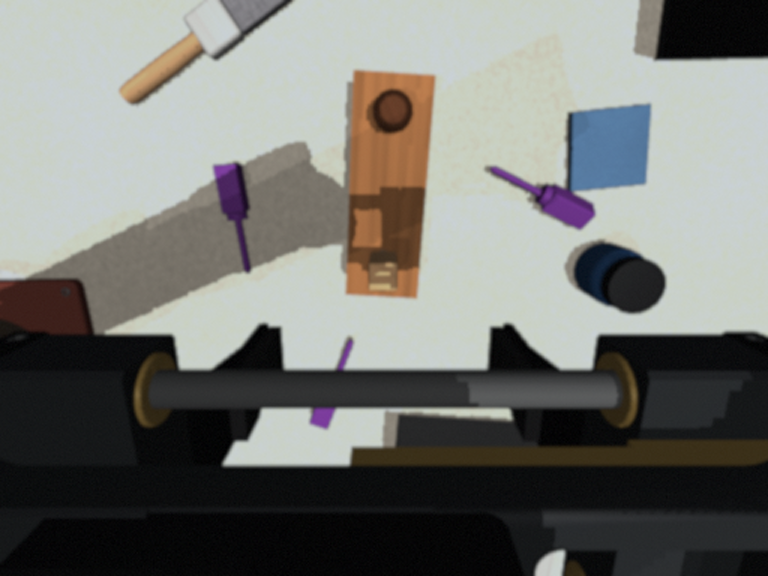

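The picture shows the stand with the pale pin's handle top at (383,277) in the 1.5x image and the tamper knob at (392,110). The purple copies all lie on the table, away from the jaws.

```bash
cat > e.py <<'E'
from h import *
np.set_printoptions(precision=4,suppress=True)
f=np.load('w3.npz');s=dict(world_to_cam=f['T'],camera_matrix=f['K'])
f=lambda x,y,z:onz(s,(x/1.5,y/1.5),z)
c=[f(x,y,.075) for x,y in((355,71),(434,76),(416,297),(347,293))];print(np.array(c),np.mean(c,0))
t=f(383,277,.133);print('handle top',t,'knob',f(392,110,.110))
st=sensors.sense();print(st['position'])
g=cv2.imread('pics/w3.png')[240:310,340:430];cv2.imwrite('pics/crop3.png',cv2.resize(g,None,fx=7,fy=7,interpolation=cv2.INTER_CUBIC))
E
python3 e.py
```

```text
[[0.4443 0.3127 0.075 ]
 [0.5114 0.3075 0.075 ]
 [0.4962 0.1101 0.075 ]
 [0.4287 0.1156 0.075 ]] [0.4702 0.2115 0.075 ]
handle top [0.4648 0.1468 0.133 ] knob [0.4746 0.2773 0.11  ]
[0.4661 0.1606 0.3025]
```

View pics/crop3.png

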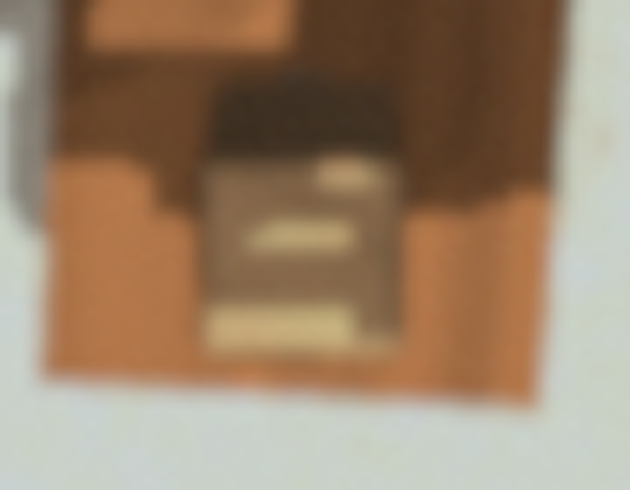

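Request:
servo_tool(
  translation=[
    [4,-1.4,0],
    [8,-1.4,0],
    [12,-1.4,0],
    [15,-1.4,0],
    [17,-1.4,0],
    [19,-1.4,0],
    [20.5,-1.4,0],
    [21.3,-1.4,0],
    [21.3,-1.4,0],
    [21.3,-1.4,0],
  ],
  twist=[
    [0,0,0],
    [0,0,0],
    [0,0,0],
    [0,0,0],
    [0,0,0],
    [0,0,0],
    [0,0,0],
    [0,0,0],
    [0,0,0],
    [0,0,0],
  ],
)

```text
time_s: 5.33
position: [0.4658, 0.1472, 0.0899]
eef_rot: [0.006, 0.707, -0.006, 0.707]
contact_force: [0.1, 0.1, -1.2]
opening: 0.087
```

```bash
python3 -c "
from h import *
st=sensors.sense();print(st['time_s'],st['position'],st['contact_force'],st['moment'])
print(R.from_quat(st['eef_rot']).as_matrix().round(4))
g=cv2.cvtColor(snap('wrist')['img'],cv2.COLOR_RGB2BGR);cv2.imwrite('pics/w4.png',g)"
```

```text
5.3333 [0.46577919 0.14724731 0.08989156] [ 0.12794772  0.09033821 -1.16174637] [ 0.02380277 -0.05841412 -0.02523401]
[[-2.000e-04  1.800e-02  9.998e-01]
 [ 3.000e-04  9.998e-01 -1.800e-02]
 [-1.000e+00  3.000e-04 -2.000e-04]]
```

View pics/w4.png

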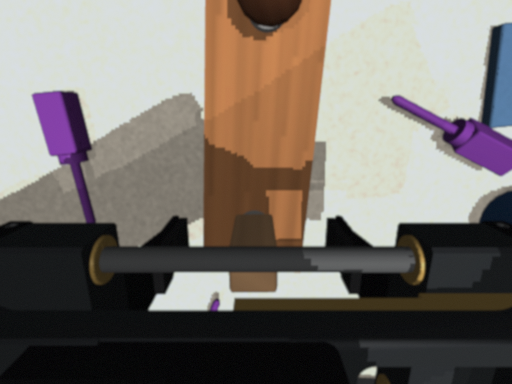

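The handle is centred between the jaws, at about column 253 against a finger midpoint of 256. I'll close the gripper firmly.

Request:
servo_tool(
  translation=[
    [0,0,0],
    [0,0,0],
    [0,0,0],
    [0,0,0],
    [0,0,0],
    [0,0,0],
    [0,0,0],
    [0,0,0],
    [0,0,0],
    [0,0,0],
    [0,0,0],
    [0,0,0],
  ],
  twist=[
    [0,0,0],
    [0,0,0],
    [0,0,0],
    [0,0,0],
    [0,0,0],
    [0,0,0],
    [0,0,0],
    [0,0,0],
    [0,0,0],
    [0,0,0],
    [0,0,0],
    [0,0,0],
  ],
  fingers=0,
  squeeze=55,
)

```text
time_s: 6.38
position: [0.4656, 0.1472, 0.0895]
eef_rot: [0.006, 0.707, -0.006, 0.707]
contact_force: [-0.7, -0.5, -0.8]
opening: 0.0239
```

```bash
python3 -c "
from h import *
st=sensors.sense();print(st['time_s'],st['position'],st['contact_force'],st['moment'],st['opening'])
print(R.from_quat(st['eef_rot']).as_matrix().round(4))"
```

```text
6.3833 [0.46556954 0.14717285 0.08954676] [-0.71791365 -0.51902669 -0.81522472] [ 0.02103049 -0.01812033 -0.03079108] 0.023932125078143636
[[-1.000e-04  1.800e-02  9.998e-01]
 [ 0.000e+00  9.998e-01 -1.800e-02]
 [-1.000e+00  0.000e+00 -1.000e-04]]
```

Request:
servo_tool(
  translation=[
    [-2,0,0],
    [-5,0,0],
    [-9,0,0],
    [-13,0,0],
    [-16,-1,0],
    [-16,-5,1],
    [-16,-9,2],
    [-16,-13,3],
    [-16,-17,4.5],
    [-16,-21,6],
    [-16,-25,7],
    [-16,-28,7.8],
  ],
  twist=[
    [0,0,0],
    [0,0,0],
    [0,0,0],
    [0,0,0],
    [0,0,0],
    [0.02,0,0],
    [0.04,0,0],
    [0.067,0,0],
    [0.067,0,0],
    [0.067,0,0],
    [0.067,0,0],
    [0.067,0,0],
  ],
)

```text
time_s: 7.38
position: [0.5386, -0.138, 0.2491]
eef_rot: [0.031, 0.707, -0.031, 0.706]
contact_force: [0.5, 0.3, -0.8]
opening: 0.0235
```

Request:
servo_tool(
  translation=[
    [0,-1.1,0],
    [0,-1.1,0],
    [0,-1.1,0],
    [0,-1.1,0],
  ],
  twist=[
    [0,0,0],
    [0,0,0],
    [0,0,0],
    [0,0,0],
  ],
)

```text
time_s: 7.72
position: [0.5376, -0.1434, 0.2495]
eef_rot: [0.03, 0.707, -0.029, 0.706]
contact_force: [0.0, 1.0, -1.2]
opening: 0.0238
```

```bash
cat > f.py <<'E'
from h import *
import sys
np.set_printoptions(precision=4,suppress=True)
s=snap('wrist');st=sensors.sense();M=R.from_quat(st['eef_rot']).as_matrix()
print(st['time_s'],st['position'],st['contact_force'],st['opening'],'yaw',np.arctan2(M[1,2],M[0,2]))
print(M)
tip=np.array(st['position'])+M[:,0]*.0745;print('tip',tip,proj(s,tip))
for n in('box_slot','slot_entry','pin_tip','pin_collar'):
    for d in finder.pinpoint('wrist',n)[:1]: print(n,round(d['p'],2),np.round(d['location'],1),onz(s,d['location'],.1 if 'slot' in n else tip[2]+.06*(n=='pin_collar')))
g=cv2.cvtColor(s['img'],cv2.COLOR_RGB2BGR);cv2.imwrite('pics/'+sys.argv[1],cv2.resize(g,None,fx=1.5,fy=1.5))
E
python3 f.py w5.png
```

```text
7.7667 [ 0.5377 -0.1432  0.2497] [ 0.254   1.4647 -1.0034] 0.023712957943367027 yaw -0.08262096107529829
[[ 0.0002  0.0825  0.9966]
 [ 0.0004  0.9966 -0.0825]
 [-1.      0.0004  0.0001]]
tip [ 0.5377 -0.1432  0.1752] [256.3443 197.8449]
box_slot 0.83 [275.1 181.4] [ 0.5589 -0.1491  0.1   ]
slot_entry 0.85 [256.  179.7] [ 0.5371 -0.1453  0.1   ]
pin_tip 0.86 [158.3  29.9] [ 0.4746 -0.0032  0.1752]
pin_collar 0.78 [149.5  81.6] [ 0.4821 -0.0464  0.2352]
```

View pics/w5.png

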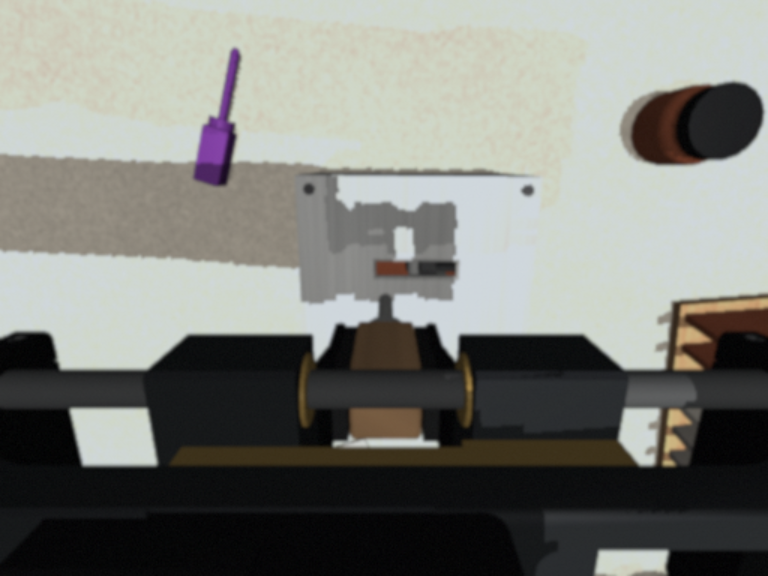

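The pin hangs straight: its tip is at (257.3,198) and the projection predicts (256.3,197.8). The slot spans (375–457, 261–276) in the 1.5x image. I'll lower it to just above the entry.

```bash
python3 -c "
from h import *
np.set_printoptions(precision=4,suppress=True)
s=snap('wrist')
a,b=onz(s,(375/1.5,268/1.5),.1),onz(s,(457/1.5,269.2/1.5),.1);c=(a+b)/2;print(a,b,c,np.linalg.norm(b-a),np.arctan2(*(b-a)[[1,0]]))
e=c-.024*np.array([np.cos(.087),-np.sin(.087),0])
st=sensors.sense();print(e,st['position'],totool(e+[0,0,.088]-st['position']))"
```

```text
[ 0.5304 -0.1444  0.1   ] [ 0.5933 -0.1506  0.1   ] [ 0.5618 -0.1475  0.1   ] 0.06316872431127611 -0.09958930904094561
[ 0.5379 -0.1454  0.1   ] [ 0.5377 -0.1444  0.2497] [ 6.1744 -0.0993  0.0298]
```

Request:
servo_tool(
  translation=[
    [2,-0.1,0],
    [4,-0.1,0],
    [5.5,-0.1,0],
    [6.1,-0.1,0],
    [6.1,-0.1,0],
    [6.1,-0.1,0],
  ],
  twist=[
    [0,0,0],
    [0,0,0],
    [0,0,0],
    [0,0,0],
    [0,0,0],
    [0,0,0],
  ],
)

```text
time_s: 8.52
position: [0.5378, -0.146, 0.1891]
eef_rot: [0.03, 0.706, -0.03, 0.707]
contact_force: [0.4, 0.0, -0.7]
opening: 0.0238
```

```bash
sed -i "s/cv2.resize(g,None,fx=1.5,fy=1.5)/cv2.resize(g[130:240,190:330],None,fx=5,fy=5,interpolation=cv2.INTER_CUBIC)/" f.py; python3 f.py w6.png
```

```text
8.5667 [ 0.5381 -0.1461  0.1896] [ 0.0301 -0.3234  0.5963] 0.023891293549570255 yaw -0.08480224632305242
[[ 0.0013  0.0847  0.9964]
 [-0.0003  0.9964 -0.0847]
 [-1.     -0.0002  0.0013]]
tip [ 0.5382 -0.1461  0.1151] [256.7429 198.2166]
box_slot 0.75 [279.8 193.6] [ 0.5599 -0.1483  0.1   ]
slot_entry 0.63 [255.4 189.9] [ 0.5373 -0.1427  0.1   ]
pin_tip 0.84 [255.8 196.4] [ 0.5375 -0.1443  0.1151]
pin_collar 0.77 [257.3 227.7] [ 0.5384 -0.148   0.1751]
```

View pics/w6.png

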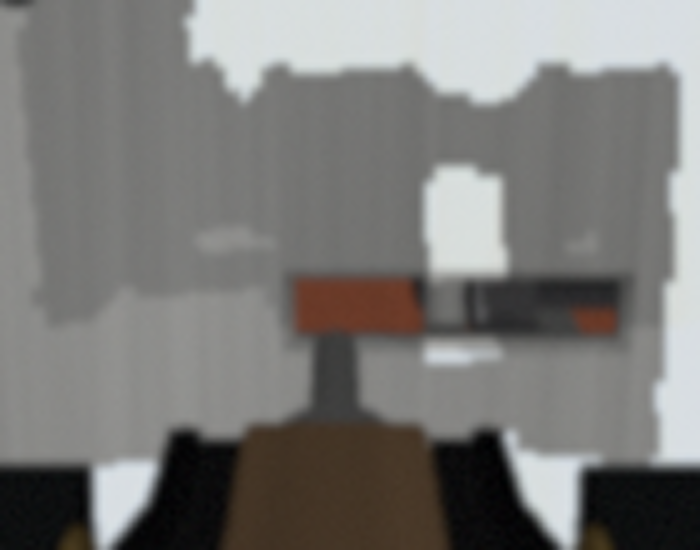

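The crop shows the slot's inner edges at columns 293–620 and rows 277–335, with the pin tip at about (336,335) just in front of it.

```bash
python3 -c "
from h import *
np.set_printoptions(precision=4,suppress=True)
s=snap('wrist');f=lambda x,y,z:onz(s,(190+x/5,130+y/5),z)
a,b=f(293,306,.1),f(620,306,.1);c=(a+b)/2;print(a,b,c,np.linalg.norm(b-a),'rows',f(456,274,.1)[1],f(456,339,.1)[1])
e=c-.024*np.array([np.cos(.087),-np.sin(.087),0])
st=sensors.sense();print(e,st['position'],totool(e-st['position']));print(f(336,335,.115))"
```

```text
[ 0.5311 -0.1438  0.1   ] [ 0.5926 -0.1491  0.1   ] [ 0.5618 -0.1464  0.1   ] 0.06170189071818396 rows -0.14018423612607114 -0.15295175512776005
[ 0.5379 -0.1444  0.1   ] [ 0.5379 -0.1462  0.1893] [ 8.9298  0.1883 -0.0249]
[ 0.539  -0.1454  0.115 ]
```

Request:
servo_tool(
  translation=[
    [0.4,0.1,0],
    [0.8,0.1,0],
    [1.1,0.1,0],
    [1.3,0.1,0],
    [1.5,0.1,0],
    [1.65,0.1,0],
    [1.8,0.1,0],
    [1.8,0.1,0],
  ],
  twist=[
    [0,0,0],
    [0,0,0],
    [0,0,0],
    [0,0,0],
    [0,0,0],
    [0,0,0],
    [0,0,0],
    [0,0,0],
  ],
)

```text
time_s: 9.48
position: [0.5375, -0.1452, 0.1702]
eef_rot: [0.03, 0.707, -0.03, 0.706]
contact_force: [-0.9, -0.1, -0.7]
opening: 0.0235
```

Request:
servo_tool(
  translation=[
    [0.3,0,0],
    [0.6,0,0],
    [1.0,0,0],
    [1.5,0,0],
    [2.0,0,0],
    [2.5,0,0],
    [3.0,0,0],
    [3.5,0,0],
    [4.0,0,0],
    [4.4,0,0],
    [4.5,0,0],
    [4.5,0,0],
  ],
  twist=[
    [0,0,0],
    [0,0,0],
    [0,0,0],
    [0,0,0],
    [0,0,0],
    [0,0,0],
    [0,0,0],
    [0,0,0],
    [0,0,0],
    [0,0,0],
    [0,0,0],
    [0,0,0],
  ],
)

```text
time_s: 10.48
position: [0.5374, -0.1451, 0.1252]
eef_rot: [0.03, 0.707, -0.03, 0.706]
contact_force: [-0.2, -0.5, -1.3]
opening: 0.0236
```

```bash
cat > g.py <<'E'
from h import *
np.set_printoptions(precision=4,suppress=True)
for i in range(4):
    snap('wrist'); st=sensors.sense();print(st['time_s'],st['position'],st['contact_force'],st['moment'],totool(np.array(st['contact_force']))/100,st['opening'])
E
python3 g.py
```

```text
10.5333 [ 0.5376 -0.1451  0.1255] [ 0.8661  0.4768 -0.6455] [ 0.0106 -0.1152 -0.0213] [0.6455 0.5485 0.8226] 0.02374445320883248
10.5833 [ 0.5378 -0.1451  0.1257] [-0.089   0.4296 -0.0547] [-0.016  -0.0729 -0.0265] [ 0.0547  0.4205 -0.1252] 0.023822946473526684
10.6333 [ 0.5378 -0.1452  0.1258] [ 0.9482 -0.1377 -0.2044] [ 0.0131 -0.1005  0.0437] [ 0.2048 -0.0567  0.9564] 0.02421290136004893
10.6833 [ 0.5379 -0.1452  0.1259] [-0.0335 -0.0382 -1.3267] [-0.0219 -0.0431 -0.0369] [ 1.3267 -0.0408 -0.0308] 0.0237034257419812
```

Request:
servo_tool(
  translation=[
    [0,0,0.1],
    [0,0,0.2],
    [0,0,0.3],
    [0,0,0.4],
    [0,0,0.5],
    [0,0,0.6],
    [0,0,0.7],
    [0,0,0.8],
    [0,0,0.8],
  ],
  twist=[
    [0,0,0],
    [0,0,0],
    [0,0,0],
    [0,0,0],
    [0,0,0],
    [0,0,0],
    [0,0,0],
    [0,0,0],
    [0,0,0],
  ],
)

```text
time_s: 11.43
position: [0.5458, -0.1458, 0.1255]
eef_rot: [0.03, 0.706, -0.03, 0.707]
contact_force: [0.1, 0.8, -0.8]
opening: 0.0236
```

```bash
sed -i 's/range(4)/range(2)/' g.py; python3 g.py
```

```text
11.4833 [ 0.5457 -0.1458  0.1255] [ 1.1094 -0.6715 -1.1336] [-0.0856 -0.11    0.0084] [ 1.1335 -0.575   1.1625] 0.0234790624586634
11.5333 [ 0.5456 -0.1458  0.1255] [-0.0203  0.466  -1.554 ] [-0.0244 -0.1026 -0.0546] [ 1.5541  0.4626 -0.0596] 0.023864068848454927
```

No contact yet (x ≈ −16 mm). I'll go on in small steps.

Request:
servo_tool(
  translation=[
    [0,0,0.1],
    [0,0,0.2],
    [0,0,0.3],
    [0,0,0.4],
    [0,0,0.4],
  ],
  twist=[
    [0,0,0],
    [0,0,0],
    [0,0,0],
    [0,0,0],
    [0,0,0],
  ],
)

```text
time_s: 11.95
position: [0.5498, -0.1461, 0.1256]
eef_rot: [0.03, 0.706, -0.03, 0.707]
contact_force: [-0.3, 0.7, -0.0]
opening: 0.0236
```

Request:
servo_tool(
  translation=[
    [0,0,0.1],
    [0,0,0.2],
    [0,0,0.3],
    [0,0,0.3],
  ],
  twist=[
    [0,0,0],
    [0,0,0],
    [0,0,0],
    [0,0,0],
  ],
)

```text
time_s: 12.28
position: [0.5528, -0.1464, 0.1256]
eef_rot: [0.03, 0.706, -0.03, 0.707]
contact_force: [-0.5, -0.3, -1.2]
opening: 0.0234
```

```bash
python3 g.py
```

```text
12.3333 [ 0.5527 -0.1464  0.1255] [ 0.2425  0.733  -0.8065] [-0.0135 -0.0803 -0.0262] [0.8065 0.7508 0.1793] 0.02385153441038696
12.3833 [ 0.5526 -0.1464  0.1255] [-0.2029  0.7938 -0.7859] [-0.0071 -0.1353  0.0445] [ 0.786   0.7737 -0.2695] 0.023486816905098507
```

Request:
servo_tool(
  translation=[
    [0,0,0.1],
    [0,0,0.2],
    [0,0,0.2],
  ],
  twist=[
    [0,0,0],
    [0,0,0],
    [0,0,0],
  ],
)

```text
time_s: 12.63
position: [0.554, -0.1466, 0.1253]
eef_rot: [0.03, 0.707, -0.03, 0.706]
contact_force: [-3.4, 0.8, 0.2]
opening: 0.0237
```

Request:
servo_tool(
  translation=[
    [0,0,0.1],
    [0,0,0.2],
    [0,0,0.2],
  ],
  twist=[
    [0,0,0],
    [0,0,0],
    [0,0,0],
  ],
)

```text
time_s: 12.88
position: [0.5551, -0.1467, 0.125]
eef_rot: [0.03, 0.708, -0.03, 0.705]
contact_force: [-6.8, -0.2, 1.7]
opening: 0.0239
```

```bash
python3 g.py
```

```text
12.9333 [ 0.5551 -0.1467  0.125 ] [-6.2717  0.6804  3.2609] [0.2003 1.7943 0.0455] [-3.2388  0.1443 -6.3182] 0.023425671119681055
12.9833 [ 0.5551 -0.1467  0.125 ] [-6.5662  0.9234  2.0016] [ 0.1763  1.8436 -0.0298] [-1.9788  0.3616 -6.6278] 0.023916669291983342
```

Contact was felt at TCP x ≈ 0.5535. I'll push on 1 mm at a time.

Request:
servo_tool(
  translation=[
    [0,0,0.1],
    [0,0,0.1],
  ],
  twist=[
    [0,0,0],
    [0,0,0],
  ],
)

```text
time_s: 13.15
position: [0.5559, -0.1468, 0.1249]
eef_rot: [0.03, 0.708, -0.03, 0.705]
contact_force: [-7.0, 0.7, 1.7]
opening: 0.0232
```

Request:
servo_tool(
  translation=[
    [0,0,0.1],
    [0,0,0.1],
  ],
  twist=[
    [0,0,0],
    [0,0,0],
  ],
)

```text
time_s: 13.32
position: [0.5568, -0.1469, 0.1249]
eef_rot: [0.03, 0.708, -0.03, 0.705]
contact_force: [-7.2, 0.2, 2.0]
opening: 0.0235
```

```bash
python3 g.py
```

```text
13.3667 [ 0.5567 -0.1469  0.1249] [-6.6993  0.8712  1.388 ] [0.1709 2.0778 0.0193] [-1.3599  0.2978 -6.7549] 0.02334876525393536
13.4167 [ 0.5567 -0.1469  0.1249] [-8.0576  0.4636  2.293 ] [ 0.1995  2.0492 -0.0194] [-2.2598 -0.224  -8.0772] 0.02405428997123008
```

Request:
servo_tool(
  translation=[
    [0,0,0.1],
    [0,0,0.1],
  ],
  twist=[
    [0,0,0],
    [0,0,0],
  ],
)

```text
time_s: 13.58
position: [0.5577, -0.1469, 0.1248]
eef_rot: [0.03, 0.708, -0.03, 0.705]
contact_force: [-7.8, 0.4, 1.7]
opening: 0.0237
```

Request:
servo_tool(
  translation=[
    [0,0,0.1],
    [0,0,0.1],
  ],
  twist=[
    [0,0,0],
    [0,0,0],
  ],
)

```text
time_s: 13.75
position: [0.5586, -0.147, 0.1248]
eef_rot: [0.03, 0.708, -0.03, 0.705]
contact_force: [-7.7, 0.7, 1.2]
opening: 0.0235
```

```bash
python3 g.py; python3 -c "
from h import *
g=[cv2.cvtColor(snap(c)['img'],cv2.COLOR_RGB2BGR) for c in('scene','wrist')]
cv2.imwrite('pics/t0.png',np.vstack([cv2.resize(g[0][150:250,180:300],(600,500)),]))
s=cv2.imread('pics/scene0.png');d=cv2.absdiff(s,g[0])[150:250,180:300];print(d.mean())"
```

```text
13.8 [ 0.5586 -0.147   0.1248] [-7.3093  1.4424  1.0614] [0.2188 2.1536 0.0403] [-1.0288  0.815  -7.4101] 0.023641067987427353
13.85 [ 0.5586 -0.147   0.1248] [-6.9972  0.4588  1.5003] [ 0.1272  2.1127 -0.0347] [-1.4698 -0.1385 -7.0174] 0.02385565658230995
24.49088888888889
```

Request:
servo_tool(
  translation=[
    [0,0,0.1],
    [0,0,0.1],
  ],
  twist=[
    [0,0,0],
    [0,0,0],
  ],
)

```text
time_s: 14.12
position: [0.5601, -0.1473, 0.1247]
eef_rot: [0.03, 0.708, -0.03, 0.705]
contact_force: [-4.5, 0.5, -2.0]
opening: 0.0239
```

```bash
python3 g.py; python3 -c "
from h import *
s=snap('top');p=proj(s,[.555,-.25,.05]).astype(int);print(p)
o=cv2.imread('pics/top0.png');g=cv2.cvtColor(s['img'],cv2.COLOR_RGB2BGR)
c=lambda i:cv2.resize(i[p[1]-45:p[1]+45,p[0]-65:p[0]+55],None,fx=3.3,fy=4,interpolation=cv2.INTER_CUBIC)
cv2.imwrite('pics/t1.png',np.hstack([c(o),c(g)]))"
```

```text
14.1667 [ 0.5602 -0.1473  0.1247] [-4.8618 -0.8772 -2.6943] [-0.0764  1.3414  0.0064] [ 2.709  -1.2881 -4.7611] 0.023663684017480265
14.2167 [ 0.5603 -0.1473  0.1247] [-5.3137 -0.0908 -3.4919] [-0.0707  1.4018 -0.0435] [ 3.5067 -0.5432 -5.2769] 0.02350981624503673
[306 197]
```

View pics/t1.png

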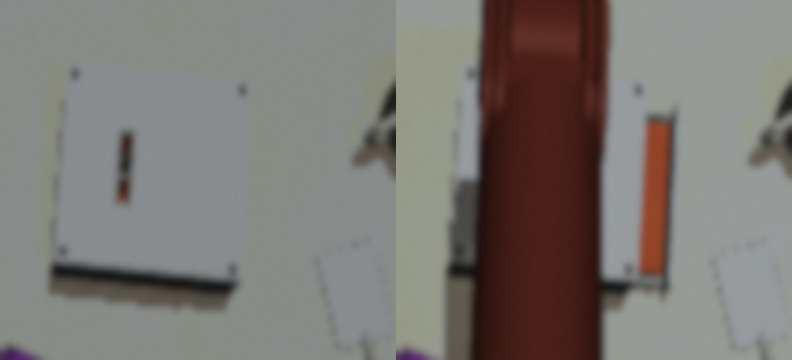

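The comparison shows that the orange tray has sprung out at the −y side (right half, about (657,195)), and the force dropped as the catch tripped. I'll back off along the slot, then lift.

Request:
servo_tool(
  translation=[
    [0,0,-0.1],
    [0,0,-0.2],
    [0,0,-0.3],
    [0,0,-0.5],
    [0,0,-0.7],
    [0,0,-0.9],
    [0,0,-1.1],
    [0,0,-1.1],
    [0,0,-1.1],
  ],
  twist=[
    [0,0,0],
    [0,0,0],
    [0,0,0],
    [0,0,0],
    [0,0,0],
    [0,0,0],
    [0,0,0],
    [0,0,0],
    [0,0,0],
  ],
)

```text
time_s: 15.02
position: [0.5514, -0.1463, 0.1262]
eef_rot: [0.03, 0.706, -0.03, 0.707]
contact_force: [0.0, -0.2, -1.3]
opening: 0.0234
```

```bash
python3 g.py
```

```text
15.0667 [ 0.5512 -0.1463  0.126 ] [ 0.3442 -0.8626 -0.1177] [-0.0305 -0.127   0.039 ] [ 0.1184 -0.8303  0.416 ] 0.023696619195654044
15.1167 [ 0.5511 -0.1463  0.1259] [-0.3218 -0.263  -0.3676] [-0.0032 -0.0996 -0.0064] [ 0.3673 -0.2893 -0.2988] 0.023647901679670486
```

Request:
servo_tool(
  translation=[
    [-0.3,0,0],
    [-0.8,0,0],
    [-1.5,0,0],
    [-2.3,0,0],
    [-3.2,0,0],
    [-4.2,0,0],
    [-5.5,0,0],
    [-7.5,0,0],
    [-10,0,0],
    [-12.4,0,0],
    [-12.4,0,0],
    [-12.4,0,0],
  ],
  twist=[
    [0,0,0],
    [0,0,0],
    [0,0,0],
    [0,0,0],
    [0,0,0],
    [0,0,0],
    [0,0,0],
    [0,0,0],
    [0,0,0],
    [0,0,0],
    [0,0,0],
    [0,0,0],
  ],
)

```text
time_s: 16.12
position: [0.5515, -0.1463, 0.2519]
eef_rot: [0.03, 0.705, -0.03, 0.708]
contact_force: [0.9, -0.5, -1.9]
opening: 0.0238
```

```bash
python3 f.py w7.png; python3 -c "
from h import *
st=sensors.sense();print(totool(np.array([.4656,.1472,.2])-st['position']))"
```

```text
16.1667 [ 0.5507 -0.1463  0.2503] [ 0.8757 -0.2615 -1.3724] 0.023996917164788606 yaw -0.08499184578177103
[[ 0.001   0.0849  0.9964]
 [-0.0004  0.9964 -0.0849]
 [-1.     -0.0003  0.0011]]
tip [ 0.5508 -0.1463  0.1758] [255.211  197.3845]
box_slot 0.7 [261.  176.1] [ 0.5576 -0.1453  0.1   ]
slot_entry 0.74 [263.4 178.7] [ 0.5601 -0.1486  0.1   ]
pin_tip 0.86 [253.2 198.6] [ 0.5489 -0.1473  0.1758]
pin_collar 0.68 [258.  226.6] [ 0.5526 -0.1485  0.2358]
[  4.88711591  28.51627385 -10.89430127]
```

View pics/w7.png

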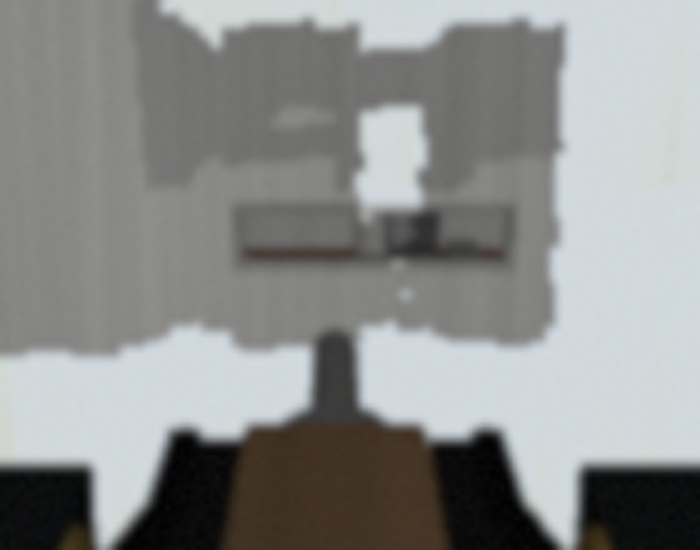

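The pin is still straight in the grip, with the tip at the same pixel as before (about (257,197)). I'll return it above its hole.

Request:
servo_tool(
  translation=[
    [0,4,-1.5],
    [0,8,-3],
    [0,12,-4.6],
    [0,16,-6.1],
    [0,20,-7.6],
    [0,23.5,-9],
    [0,26,-10],
    [0,28,-10.7],
    [0,28.5,-10.9],
    [0,28.5,-10.9],
    [0,28.5,-10.9],
    [0,28.5,-10.9],
  ],
  twist=[
    [0,0,0],
    [-0.02,0,0],
    [-0.04,0,0],
    [-0.067,0,0],
    [-0.067,0,0],
    [-0.067,0,0],
    [-0.067,0,0],
    [-0.067,0,0],
    [-0.067,0,0],
    [-0.067,0,0],
    [-0.067,0,0],
    [-0.067,0,0],
  ],
)

```text
time_s: 17.37
position: [0.4666, 0.1452, 0.2492]
eef_rot: [0.007, 0.707, -0.007, 0.707]
contact_force: [-0.2, -1.2, -0.8]
opening: 0.0234
```

```bash
cat > k.py <<'E'
from h import *
np.set_printoptions(precision=4,suppress=True)
for i in range(4): s=snap('wrist')
st=sensors.sense();M=R.from_quat(st['eef_rot']).as_matrix();print(st['time_s'],st['position'],st['contact_force'],'yaw',np.arctan2(M[1,2],M[0,2]),M[:,0]);print(totool(np.array([.4656,.1472,.0895])-st['position']))
for n in('stand_hole0','pin_tip'):
    for d in finder.pinpoint('wrist',n)[:2]: print(n,round(d['p'],2),np.round(d['location'],1),onz(s,d['location'],.075 if 'st' in n else st['position'][2]-.0745))
E
python3 k.py
```

```text
17.5667 [0.4665 0.1459 0.2494] [ 0.2198 -0.0259 -1.3313] yaw -0.019824227732941943 [-0.0003  0.     -1.    ]
[15.9931  0.1238 -0.0878]
stand_hole0 0.97 [255.5 170.3] [0.4656 0.1494 0.075 ]
stand_hole0 0.78 [262.4  59.6] [0.4761 0.2749 0.075 ]
pin_tip 0.82 [338.3 102.2] [0.5351 0.226  0.1749]
pin_tip 0.7 [258.2 198.3] [0.4684 0.1453 0.1749]
```

Lower to just above the hole (tip about 12 mm over it), correcting sideways.

Request:
servo_tool(
  translation=[
    [2,0.1,-0.1],
    [4,0.1,-0.1],
    [6,0.1,-0.1],
    [7.5,0.1,-0.1],
    [8.5,0.1,-0.1],
    [8.8,0.1,-0.1],
    [8.8,0.1,-0.1],
    [8.8,0.1,-0.1],
  ],
  twist=[
    [0,0,0],
    [0,0,0],
    [0,0,0],
    [0,0,0],
    [0,0,0],
    [0,0,0],
    [0,0,0],
    [0,0,0],
  ],
)

```text
time_s: 18.33
position: [0.4656, 0.1482, 0.1623]
eef_rot: [0.006, 0.707, -0.006, 0.707]
contact_force: [0.7, -0.3, -1.3]
opening: 0.0236
```

```bash
python3 k.py;sed -i 's/190:330/200:340/' f.py; python3 f.py w8.png|head -0
```

```text
18.5333 [0.4657 0.1481 0.1624] [-0.4407  0.231  -0.6845] yaw -0.018082001534393342 [ 0.0013  0.0002 -1.    ]
[ 7.2874 -0.0949 -0.0178]
stand_hole0 0.79 [254.9 197.6] [0.4647 0.1444 0.075 ]
stand_hole0 0.58 [263.3  45.5] [0.4742 0.2743 0.075 ]
pin_tip 0.96 [360.6 101.9] [0.5525 0.2285 0.0879]
pin_tip 0.86 [257.2 198.5] [0.4668 0.1476 0.0879]Exception ignored on flushing sys.stdout:
BrokenPipeError: [Errno 32] Broken pipe
```

View pics/w8.png

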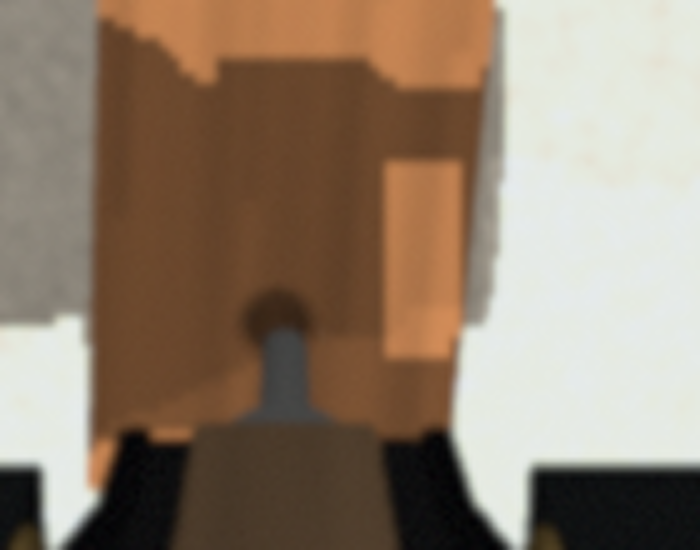

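The hole's dark rim is centred at about (277,319) in the crop, with the tip at (286,330), about 1 mm to the right. I'll shift slightly and lower slowly.

Request:
servo_tool(
  translation=[
    [0.4,-0.05,-0.05],
    [0.8,-0.05,-0.05],
    [1.1,-0.05,-0.05],
    [1.3,-0.05,-0.05],
    [1.5,-0.05,-0.05],
    [1.7,-0.05,-0.05],
    [2.0,-0.05,-0.05],
    [2.0,-0.05,-0.05],
  ],
  twist=[
    [0,0,0],
    [0,0,0],
    [0,0,0],
    [0,0,0],
    [0,0,0],
    [0,0,0],
    [0,0,0],
    [0,0,0],
  ],
)

```text
time_s: 19.55
position: [0.4644, 0.1474, 0.141]
eef_rot: [0.006, 0.707, -0.006, 0.707]
contact_force: [-0.1, -0.5, -0.5]
opening: 0.0239
```

```bash
python3 g.py
```

```text
19.6 [0.4645 0.1474 0.1413] [-0.1539 -0.6858  0.3113] [-0.0487 -0.0856  0.0027] [-0.3112 -0.6885 -0.1417] 0.023587823991208273
19.65 [0.4647 0.1475 0.1415] [-0.1678  0.4905 -1.3176] [-0.0217 -0.077   0.0285] [ 1.3177  0.4873 -0.1763] 0.023906987450839638
```

Request:
servo_tool(
  translation=[
    [0.4,0,0],
    [0.9,0,0.02],
    [1.5,0,0.05],
    [2.1,0,0.05],
    [2.7,0,0.05],
    [3.3,0,0.05],
    [3.9,0,0.05],
    [4.4,0,0.05],
    [4.8,0,0.05],
    [5.0,0,0.05],
    [5.1,0,0.05],
    [5.1,0,0.05],
  ],
  twist=[
    [0,0,0],
    [0,0,0],
    [0,0,0],
    [0,0,0],
    [0,0,0],
    [0,0,0],
    [0,0,0],
    [0,0,0],
    [0,0,0],
    [0,0,0],
    [0,0,0],
    [0,0,0],
  ],
)

```text
time_s: 20.65
position: [0.4652, 0.1475, 0.0905]
eef_rot: [0.006, 0.707, -0.006, 0.707]
contact_force: [0.2, -0.6, -0.7]
opening: 0.0236
```

```bash
python3 g.py
```

```text
20.7 [0.4653 0.1475 0.0907] [-1.2905  0.1957 -1.4273] [ 0.0065 -0.0398 -0.0049] [ 1.4271  0.1722 -1.2941] 0.02342257885439381
20.75 [0.4654 0.1475 0.0908] [ 0.292   0.6081 -1.4358] [-0.029  -0.0934  0.0666] [1.436  0.6131 0.2805] 0.02388193284399502
```

Within 1.3 mm of home with no side force. One more millimetre, then release, and lift straight up afterwards.

Request:
servo_tool(
  translation=[
    [0.1,0,0],
    [0.1,0,0],
  ],
  twist=[
    [0,0,0],
    [0,0,0],
  ],
)

```text
time_s: 20.92
position: [0.4653, 0.1474, 0.0897]
eef_rot: [0.006, 0.707, -0.006, 0.707]
contact_force: [-0.0, 0.3, -0.8]
opening: 0.0238
```

Request:
servo_tool(
  translation=[
    [0,0,0],
    [0,0,0],
    [0,0,0],
    [0,0,0],
    [0,0,0],
    [0,0,0],
    [0,0,0],
    [0,0,0],
    [0,0,0],
    [0,0,0],
  ],
  twist=[
    [0,0,0],
    [0,0,0],
    [0,0,0],
    [0,0,0],
    [0,0,0],
    [0,0,0],
    [0,0,0],
    [0,0,0],
    [0,0,0],
    [0,0,0],
  ],
  fingers=8.7,
)

```text
time_s: 21.75
position: [0.4652, 0.1475, 0.0896]
eef_rot: [0.006, 0.707, -0.006, 0.707]
contact_force: [0.2, 0.4, 0.2]
opening: 0.0817
```

Request:
servo_tool(
  translation=[
    [-1,0,0],
    [-3,0,0],
    [-6,0,0],
    [-10,0,0],
    [-14,0,0],
    [-18,0,0],
    [-21.3,0,0],
    [-21.3,1.4,0],
    [-21.3,1.4,0],
    [-21.3,1.4,0],
  ],
  twist=[
    [0,0,0],
    [0,0,0],
    [0,0,0],
    [0,0,0],
    [0,0,0],
    [0,0,0],
    [0,0,0],
    [0,0,0],
    [0,0,0],
    [0,0,0],
  ],
)

```text
time_s: 22.58
position: [0.465, 0.1618, 0.3027]
eef_rot: [0.006, 0.707, -0.006, 0.707]
contact_force: [-1.0, -0.6, -0.0]
opening: 0.087
```

```bash
sed -i 's/w3/w9/' d.py; python3 d.py; python3 -c "
from h import *
o=cv2.imread('pics/top0.png');g=cv2.cvtColor(snap('top')['img'],cv2.COLOR_RGB2BGR);w=cv2.imread('pics/w9.png')
cv2.imwrite('pics/fin.png',np.vstack([cv2.resize(w[40:340,200:600],(560,420)),cv2.resize(np.hstack([o,g])[120:300],(560,98*1))]))"
```

```text
pin_grip 0.85 [379.9 133.4] [0.6212 0.2052 0.108 ]
pin_grip 0.78 [217.5 269.4] [0.4057 0.0148 0.108 ]
pin_collar 0.87 [258.4 173.8] [0.4673 0.1483 0.075 ]
pin_collar 0.77 [223.5 260. ] [0.4103 0.0108 0.075 ]
stand_hole0 0.9 [264.9  80.3] [0.4779 0.2736 0.075 ]
stand_hole0 0.57 [257.8 177. ] [0.4664 0.1436 0.075 ]
stand_hole1 0.9 [264.9  80.3] [0.4779 0.2736 0.075 ]
stand_hole1 0.57 [257.8 177. ] [0.4664 0.1436 0.075 ]
stand 0.92 [260.8 122.1] [0.4728 0.2171 0.    ]
tamper 0.77 [260.8  80.1] [0.4734 0.2796 0.015 ]
pin 0.94 [326.2 110.5] [0.5745 0.2335 0.015 ]
pin 0.73 [232.8 225.5] [0.4213 0.043  0.015 ]
[0.4654 0.1613 0.3023] 23.0333
```

View pics/fin.png

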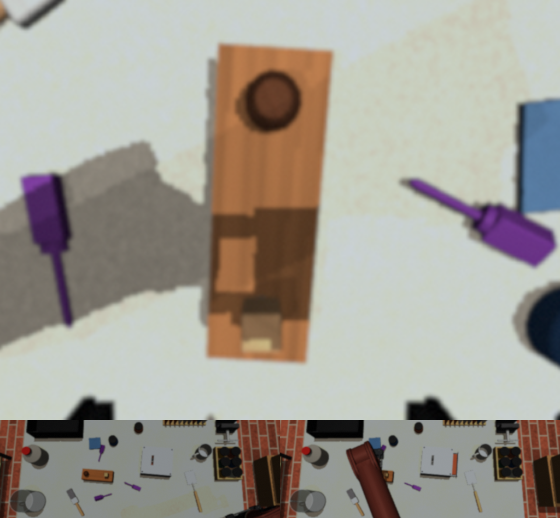

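The final picture shows the pin upright in its hole, with the handle at about (262,330), and the tamper in place. The orange tray is out in the right-hand top view. I'm handing in.

```bash
python3 -c "
from cell import ticket
print(ticket.job_done())"
```

```text
the job is handed in; nothing more can be done
None
```

I tripped the tray catch with the pin, put the pin back in its −y hole in the stand, and handed the job in at about 23 s of the 72 s. The hand-in gives no verdict, so the checks below are mine.

- **Push:** the pin went through the slot with its tip about 49 mm below the cover. It met the peg at about x = −8 mm in the slot, and the tray came out about 6 mm further on.
- **Force:** the wrist force read 8.1 N along the slot at most while pushing. It was sampled between steps, so a short peak could have been missed.
- **Tray:** the overhead camera showed it sprung out right after the force dropped, and still out at the end. I did not measure its travel.
- **Pin:** I let go at 0.0896 m tool height, against 0.0895 m when I first gripped it. It looked upright and clear of the open gripper, with the handle about 2 mm sideways of where it started, which is within the hole's play.
- **Bystanders:** the tamper and the rest looked unmoved by eye in the before and after overhead views. The arm covered part of the last one, including the area by the tile and the blue jar.
- **Disagreements:** the trained networks often picked the purple look-alikes for the pin. Their hole position was off by up to about 4 mm, so I relied on the pictures and the grasp pose instead.

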